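# Index the carrier, open its cover and present the template

## Task

Push the carrier along its rail to the station at the left-hand end, until it clicks into the detent there, with its cover still shut. Then swing the cover right back so that it stays open, draw the steel template plate up out of its slot, and finish while still holding it: upright and still, in the air low over the middle of the brown pressing board, clear of it by roughly a hand's breadth. Do not put the plate down or let it go, and leave the carrier in its station with the cover open, and the board and the other things on the table where they are.

Things in the scene. Friction and masses are not known exactly. Their poses are not given: they have to be found in the camera images.
- index_rail: Fixed aluminium channel, 132 (x) by 300 (y), 22 mm high (end stop 30). Origin on the table; y runs along it, to the robot's left within 0.2 rad. Station: the carrier's origin at y = +75 mm in this frame, where a sprung ball in the side wall drops into its notch; an end stop stands 2.5 mm farther on. Pushing takes 3 to 15 N, most at the click.
- carrier: Wooden block held in the rail by a flange. Origin under its centre, 8 mm above the table; axes as the rail's within 2 deg. End faces at y = +-62 mm, 100 mm wide (x), z = 8 to 50 mm: push the -y one. Starts 115 to 160 mm short of the station. Template slot in its top (z = 50): centre x = -6, y = 0; 63 (x) by 11 (y), 35 mm deep. Cover on top.
- cover (a joint): Angle of the grey cover, rad: 0 shut, grows as it opens, stop at 1.9. A hood 100 (x) by 112 (y), 44 mm high, hinged along the carrier's y axis at its upper back edge (+x); the front lifts up and over towards +x. Stiff hinge (1 to 1.5 N at the handle): it stays where it is left.
- cover_handle (a point): Middle of the cover's handle: round steel bar 10 mm thick, 76 mm long between two end posts, parallel to the hinge, 42 mm in front of the cover's front; 80 mm above the table when shut, 142 mm in front of and 22 mm above the hinge line. Can be pinched from above across its thickness; it turns between the fingers as the cover swings.
- cover_hinge (a point): Middle of the cover's hinge line, at x = +50 mm, y = 0, z = 50 mm of the carrier.
- template: Steel plate with a row of small dark holes near its lower edge, standing on edge in the carrier's slot, hidden by the cover. 60 wide (x), 8 thick (y), 70 mm tall (z), about 0.12 kg. Origin at the middle of its lower edge; axes as the carrier's. In the slot the lower edge is at z = 15 mm of the carrier and the upper 35 mm stand above the block.
- board: Loose brown pressing board lying flat on the table to the robot's right, 132 mm (x) by 165 mm (y), 10 mm thick. Origin at the centre of its underside. The template is presented above its middle.
- brass_weight_1: Bystander: turned brass weight with a knob, 46 mm across, 67 mm high, origin under its centre.
- loupe: Bystander: black stand loupe, 40 mm across, 37 mm high, origin under its centre.
- spool: Bystander: wooden spool of thread, 36 mm across, 46 mm high, origin under its centre.
- tin: Bystander: round red-lidded tin, 62 mm across, 21 mm high, origin under its centre.
Mind the look-alikes: they are no part of the job. Leave any red look-alike of the board alone.

How it is judged:
By the outcome, as a careful person would: the job done as asked, in the order asked, and still so for the second after the job is handed in, while the arm keeps its last pose, push and grip.
It also fails if it takes over 72 s, if anything falls off the work surface, if the arm or the gripper's body presses on something with over 40 N, if the wrist force passes 120 N, or if a joint passes its speed limit or range.

## Robot

A 6-joint arm with a two-finger parallel gripper is mounted at the origin on a cart in front of the work surface, level with it; the furniture and walls round the work are solid. World frame = base frame: x ahead of the robot, y to its left, z up, the work surface at z = 0. Lengths are in m, angles in rad, forces in N, time in s.
With the tool pointing down it reaches from about 0.3 to 0.775 m from the base axis. Payload 14.6 kg.
Tool frame: the origin (TCP) lies midway between the tips of the shut fingers; the grasp point (between the pads) lies 19 mm behind it (ctrl.pinch_z is the distance from the TCP to the grasp point, in m); z points along the fingers, y is the line along which they close (so a half turn about z gives the same grasp; the last joint's range is limited). The gripper opens to 94 mm and grips with 3 to 60 N. Pads are 16 mm wide; open, the fingers measure 119 mm over their backs; the gripper's body (75 mm by 177 mm) begins 78 mm behind the grasp point.
Start: joints at [1.043, 0.3, 1.521, -0, 1.321, -0.067], TCP at [0.245, 0.493, 0.205] pointing down, gripper open.
Joint ranges: [-3.03, 3.03], [-0.79, 2.21], [0.23, 2.52], [-1.04, 4.18], [0, 3.07], [-2.55, 2.55]. Speed limits (rad/s): [2.22, 2.22, 2.57, 3.14, 3.14, 3.14].

## Interface

Orientations are given as [roll, pitch, yaw] about the fixed x, y, z axes, in that order (R = Rz(yaw) Ry(pitch) Rx(roll)).
In Python, from station import ctrl gives the robot as it stands.
- The arm moves only by the tool jog_arm, never from a script. Its argument "motion" is a list of rows, each a list of 7 numbers: the shift along the tool's x, y, z in m, then the turn, a rotation vector about the tool's x, y, z in rad, then the opening, from -1 (shut) to 1 (fully open). In form: [[tx, ty, tz, rx, ry, rz, gripper], ...]. A call has 1 to 5 rows; each row shifts and turns the commanded pose from where the row before left it, along the tool's axes as they then stand; what a row does not reach is not made up. A row lasts 1/10 s, in which the tool goes at most 50 mm and 8.59 degrees, less where a joint would pass 70% of its speed; a pose out of reach is approached as far as the arm can. A call is refused whole if a number of a shift passes 0.05 or a number of a turn 0.15, either way. A call with a gripper value outside its range is refused whole. The fingers move at their own pace and stop on an object; "squeeze" is the grip in N (left out, the last holds). Time passes only in rows, so rows that do not move let the fingers close. It gives the time, the measured TCP pose, the force, the opening and the grip force at its end, in the units of the state.
- ctrl.get_obs(): the state, without advancing time (a new reading comes with each control period).
- ctrl.camera(name): name is "scene" or "top"; returns the picture (420x560x3 uint8, red, green, blue); there is no depth.
- ctrl.camera_model(name): a dict with "intrinsics" (3x3 intrinsics, pixels), "rvec" (rotation vector, rad) and "tvec" (3), from world to camera coordinates, as OpenCV has them. Camera axes: x right, y down, z forward; pixel columns grow to the right and rows downward; lengths in m; the calibration is good to about 2 mm. A picture is of the moment at which its call begins. camera_model takes no time and is no camera call.
- ctrl.hand_in(): hands the job in; it is judged then, once.
The state is a dict: "time_s": time; "qpos": joint angles; "joint_vel": joint speeds; "tau": joint torques, N m; "ee_pos": TCP position; "eef_rot": TCP orientation; "force": force on the tool from outside, world axes, zero at the start; "moment": the same for the moment, N m; "grip_width": finger opening in m; "grip_force": force on a finger pad.
Only numpy, scipy, OpenCV 4.12 (cv2) and the standard library are available. Lean on these libraries where they do the work, as an engineer would, in place of code of your own. Each camera call takes 0.05 s, during which the arm holds its last target. There are 200 camera calls.

## Working session

There is one attempt and no reset: what is moved stays moved. The work goes in short steps, Python scripts to look and compute and a tool call to move; the robot and the scene stay as the last step left them, time stands still between calls to the robot, and variables do not carry over. Pictures are saved under pics/ and viewed, at most 10 in all, crops included, and the job is handed in when it is done.

Besides the shell and the picture viewer there is one more tool, called after ">>>" as name(argument=value, ...), one argument or row to a line, values as JSON. jog_arm: Moves the arm, as the interface text tells. Its arguments: {"type":"object","properties":{"motion":{"type":"array"},"squeeze":{"type":"number"}},"required":["motion"]}

```bash
ls; mkdir -p pics; python3 - <<'E'
from station import ctrl
import cv2
for n in("scene","top"):
    cv2.imwrite(f"pics/{n}0.png",ctrl.camera(n)[:,:,::-1]); m=ctrl.camera_model(n); print(n,m)
print(ctrl.get_obs(), ctrl.pinch_z)
E
```

```text
pics
scene {'intrinsics': array([[531.24456539,   0.        , 285.73819403],
       [  0.        , 531.24456539, 211.25689573],
       [  0.        ,   0.        ,   1.        ]]), 'rvec': array([ 2.2329914 , -0.51980979,  0.22948657]), 'tvec': array([-0.5195259 ,  0.20701151,  1.38048781])}
top {'intrinsics': array([[540.90544809,   0.        , 272.22302014],
       [  0.        , 540.90544809, 203.68677663],
       [  0.        ,   0.        ,   1.        ]]), 'rvec': array([ 2.14333484, -2.17087824,  0.15881089]), 'tvec': array([-0.06892053,  0.58037604,  1.84345138])}
{'time_s': 0.1, 'qpos': array([ 1.04340315e+00,  3.00405085e-01,  1.52150513e+00,  1.03869476e-05,
        1.32073157e+00, -6.65447145e-02]), 'joint_vel': array([ 5.07956057e-04, -1.83174250e-04, -1.46243285e-05, -1.22593162e-04,
        7.69607716e-04,  1.21291944e-03]), 'tau': array([ 1.15783550e-03, -5.32643437e+01, -3.53283799e+01,  7.09375693e-02,
        2.34752591e-02, -3.96245434e-05]), 'ee_pos': array([0.24444216, 0.4924284 , 0.20495468]), 'eef_rot': array([-3.14054651e+00, -7.98015930e-05,  2.68074158e+00]), 'force': array([ 0.63341148,  0.39706337, -0.4297021 ]), 'moment': array([0.00802574, 0.01561808, 0.05327296]), 'grip_force': 0.0, 'grip_width': 0.09418664917125082} 0.0188
```

View pics/scene0.png

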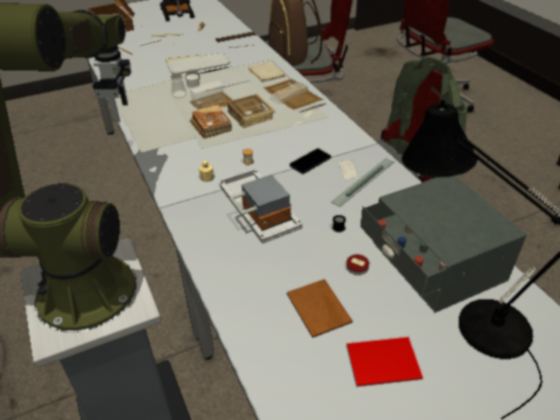

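View pics/top0.png

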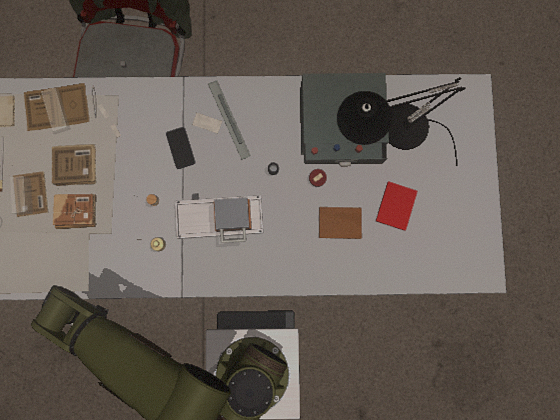

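The scene picture shows the rail with the carrier near its right end (about 265,205), the brown board (320,307) and a red decoy (385,360). In the top picture the rail spans columns 175–263 and rows 195–237, the cover is at (231,212) with its handle at (231,238), and the board is at (340,223).

```bash
cat > h.py <<'E'
from station import ctrl
import cv2, numpy as np
def cam(n):
    m=ctrl.camera_model(n); R=cv2.Rodrigues(np.array(m["rvec"]))[0]; return m["intrinsics"],R,np.array(m["tvec"]).ravel()
def ray(n,uv,z):
    K,R,t=cam(n); uv=np.atleast_2d(uv).astype(float)
    d=(R.T@np.linalg.inv(K)@np.c_[uv,np.ones(len(uv))].T).T; c=-R.T@t
    return c+d*((z-c[2])/d[:,2])[:,None]
def proj(n,p):
    K,R,t=cam(n); q=(K@(R@np.atleast_2d(p).T+t[:,None])).T; return q[:,:2]/q[:,2:]
def crop(n,box,f,name):
    im=ctrl.camera(n)[:,:,::-1]; x0,y0,x1,y1=box
    cv2.imwrite("pics/"+name,cv2.resize(im[y0:y1,x0:x1],None,fx=f,fy=f,interpolation=cv2.INTER_CUBIC)); return im
E
python3 - <<'E'
from h import *
im=crop("top",(165,185,275,255),7,"t1.png")
hsv=cv2.cvtColor(im,cv2.COLOR_BGR2HSV)
m=cv2.inRange(hsv,(5,120,60),(20,255,255)); m[:, :300]=0; m[:,375:]=0; m[:190]=0;m[260:]=0
c=max(cv2.findContours(m,0,2)[0],key=cv2.contourArea); r=cv2.minAreaRect(c); print(r)
P=ray("top",cv2.boxPoints(r),.01); print(P.round(4),P.mean(0))
print(np.linalg.norm(np.diff(P,axis=0),axis=1))
K,R,t=cam("top"); print(-R.T@t)
E
```

```text
((339.58447265625, 222.46070861816406), (41.622833251953125, 30.210569381713867), 1.5911403894424438)
[[ 0.4636 -0.2371  0.01  ]
 [ 0.5704 -0.2427  0.01  ]
 [ 0.5645 -0.39    0.01  ]
 [ 0.4577 -0.3833  0.01  ]] [ 0.51403936 -0.3132848   0.01      ]
[0.10699593 0.14741964 0.10707756]
[ 0.32633821 -0.05197374  1.90543997]
```

View pics/t1.png

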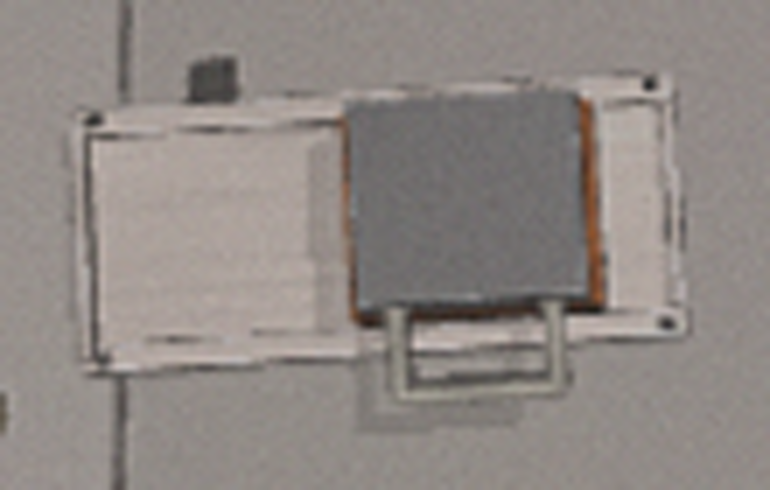

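The crop shows the rail corners at about (80,118), (85,370), (670,75), (688,335). The cover spans columns 343–590, and the handle bar runs (400,393)–(565,383). The board came out small against its given size, so I'm checking that too.

```bash
python3 - <<'E'
from h import *
def px(a): return (np.array(a,float)+.5)/7-.5+[165,185]
rl=ray("top",px([(80,118),(85,370),(670,75),(688,335)]),.022); print("rail",rl.round(4)); 
print("len",np.linalg.norm(rl[0]-rl[2]),np.linalg.norm(rl[1]-rl[3]),"wid",np.linalg.norm(rl[0]-rl[1]),np.linalg.norm(rl[2]-rl[3]))
c=rl.mean(0); d=(rl[0]+rl[1]-rl[2]-rl[3])[:2]; print("c",c,"yaw",np.arctan2(-d[0],d[1]))
h=ray("top",px([(400,393),(565,383)]),.08); print("handle",h.round(4),h.mean(0),np.linalg.norm(h[0]-h[1]))
cv=ray("top",px([(345,98),(578,90),(590,298),(357,308)]),.094); print("cover",cv.round(4),cv.mean(0))
for n in("scene","top"):
    im=ctrl.camera(n)[:,:,::-1]; hsv=cv2.cvtColor(im,cv2.COLOR_BGR2HSV)
    b=(280,275,360,340) if n=="scene" else (310,195,370,250)
    for lo,hi in(((3,60,30),(25,255,255)),):
        m=np.zeros(hsv.shape[:2],np.uint8); x0,y0,x1,y1=b; m[y0:y1,x0:x1]=cv2.inRange(hsv[y0:y1,x0:x1],lo,hi)
        k=max(cv2.findContours(m,0,2)[0],key=cv2.contourArea); r=cv2.minAreaRect(k); P=ray(n,cv2.boxPoints(r),.01)
        M=cv2.moments(k); print(n,P.round(3).tolist(),"cen",ray(n,[(M['m10']/M['m00'],M['m01']/M['m00'])],.01),np.linalg.norm(np.diff(P,axis=0),axis=1))
E
```

```text
rail [[ 0.5939  0.261   0.022 ]
 [ 0.4674  0.2572  0.022 ]
 [ 0.6122 -0.0349  0.022 ]
 [ 0.4811 -0.0425  0.022 ]]
len 0.29648894440922424 0.3000288738628119 wid 0.12653231000232618 0.13135069619279982
c [0.53863741 0.11018724 0.022     ] yaw 0.053584033589635774
handle [[0.4501 0.0962 0.08  ]
 [0.4539 0.0167 0.08  ]] [0.4519598  0.05644908 0.08      ] 0.07953924758223048
cover [[0.5919 0.1214 0.094 ]
 [0.5945 0.009  0.094 ]
 [0.4935 0.0039 0.094 ]
 [0.4901 0.1156 0.094 ]] [0.54249338 0.06247379 0.094     ]
scene [[0.46, -0.243, 0.01], [0.583, -0.219, 0.01], [0.566, -0.396, 0.01], [0.454, -0.411, 0.01]] cen [[ 0.51193449 -0.32296     0.01      ]] [0.12544977 0.17792175 0.11298596]
top [[0.57, -0.242, 0.01], [0.568, -0.391, 0.01], [0.458, -0.387, 0.01], [0.46, -0.239, 0.01]] cen [[ 0.51442624 -0.31507548  0.01      ]] [0.14884438 0.10983717 0.1476924 ]
```

>>> jog_arm(
  motion=[
    [0,0,0,0,0,0.15,-1],
    [0,0,0,0,0,0.15,-1],
    [0,0,0,0,0,0.15,-1],
    [0,0,0,0,0,0.15,-1],
  ],
  squeeze=15,
)

```text
time_s: 0.65
ee_pos: [0.2445, 0.4926, 0.2053]
eef_rot: [-3.141, 0.0, 2.075]
force: [0.4, 0.3, 0.3]
grip_width: 0.066
grip_force: 0.0
```

>>> jog_arm(
  motion=[
    [0,0,0,0,0,0.15,-1],
    [0,0,0,0,0,0.15,-1],
    [0,0,0,0,0,0.15,-1],
    [0,0,0,0,0,0.006,-1],
  ],
)

```text
time_s: 1.05
ee_pos: [0.2445, 0.4926, 0.2053]
eef_rot: [-3.141, 0.0, 1.622]
force: [0.2, -0.3, -0.3]
grip_width: 0.0333
grip_force: 0.0
```

>>> jog_arm(
  motion=[
    [-0.0413,0.021,0,0,0,0,-1],
    [-0.0413,0.021,0,0,0,0,-1],
    [-0.0413,0.021,0,0,0,0,-1],
    [-0.0413,0.021,0,0,0,0,-1],
    [-0.0413,0.021,0,0,0,0,-1],
  ],
)

```text
time_s: 1.55
ee_pos: [0.3611, 0.2904, 0.2056]
eef_rot: [3.141, -0.0, 1.63]
force: [1.0, 1.2, -0.2]
grip_width: 0.0005
grip_force: 0.0
```

>>> jog_arm(
  motion=[
    [-0.0413,0.021,0,0,0,0,-1],
    [-0.0413,0.021,0,0,0,0,-1],
    [-0.0413,0.021,0,0,0,0,-1],
    [-0.0413,0.021,0,0,0,0,-1],
    [-0.0413,0.021,0,0,0,0,-1],
  ],
)

```text
time_s: 2.05
ee_pos: [0.4772, 0.0897, 0.2056]
eef_rot: [3.141, -0.0, 1.63]
force: [-0.3, 0.7, -0.0]
grip_width: 0.0005
grip_force: 0.0
```

>>> jog_arm(
  motion=[
    [-0.0413,0.021,0,0,0,0,-1],
    [-0.0413,0.021,0,0,0,0,-1],
    [-0.0413,0.021,0,0,0,0,-1],
    [0,0,0,0,0,0,-1],
    [0,0,0,0,0,0,-1],
  ],
)

```text
time_s: 2.55
ee_pos: [0.5461, -0.0293, 0.205]
eef_rot: [-3.141, -0.0, 1.627]
force: [-0.3, 0.3, -0.0]
grip_width: 0.0005
grip_force: 0.0
```

>>> jog_arm(
  motion=[
    [0,0,0.045,0,0,0,-1],
    [0,0,0.045,0,0,0,-1],
    [0,0,0.045,0,0,0,-1],
    [0,0,0.033,0,0,0,-1],
    [0,0,0,0,0,0,-1],
  ],
)

```text
time_s: 3.05
ee_pos: [0.5434, -0.0273, 0.0339]
eef_rot: [-3.135, -0.001, 1.628]
force: [0.6, -0.5, -0.1]
grip_width: 0.0005
grip_force: 0.0
```

```bash
python3 - <<'E'
from h import *
im=crop("scene",(200,140,340,250),5,"s2.png")
E
```

```text
(no output)
```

View pics/s2.png

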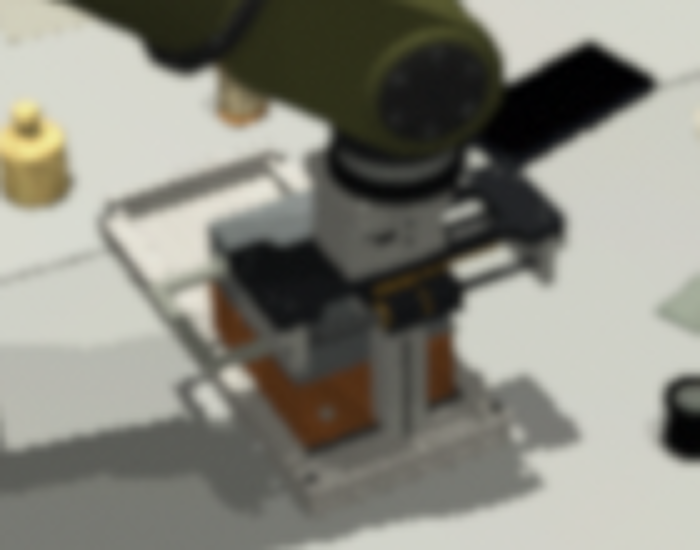

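The fingers are inside the rail, beside the carrier's right-hand face (about 400,400 in the crop), and the gripper body is clear above the cover. I'll push now.

>>> jog_arm(
  motion=[
    [0.01,0.002,0,0,0,0,-1],
    [0.01,0,0,0,0,0,-1],
    [0.01,0,0,0,0,0,-1],
    [0.01,0,0,0,0,0,-1],
    [0.01,0,0,0,0,0,-1],
  ],
)

```text
time_s: 3.6
ee_pos: [0.5466, 0.0217, 0.0396]
eef_rot: [3.138, 0.002, 1.626]
force: [1.0, -7.9, 5.0]
grip_width: 0.0005
grip_force: 3.8
```

>>> jog_arm(
  motion=[
    [0.01,0,0,0,0,0,-1],
    [0.01,0,0,0,0,0,-1],
    [0.01,0,0,0,0,0,-1],
    [0.01,0,0,0,0,0,-1],
    [0.01,0,0,0,0,0,-1],
  ],
)

```text
time_s: 4.1
ee_pos: [0.5437, 0.0718, 0.0395]
eef_rot: [3.138, 0.001, 1.626]
force: [-0.1, -7.7, 5.5]
grip_width: 0.0005
grip_force: 3.6
```

>>> jog_arm(
  motion=[
    [0.01,0,0,0,0,0,-1],
    [0.01,0,0,0,0,0,-1],
    [0,0,0,0,0,0,-1],
  ],
)

```text
time_s: 4.4
ee_pos: [0.5421, 0.0928, 0.039]
eef_rot: [3.139, -0.0, 1.626]
force: [-0.3, -0.3, 0.1]
grip_width: 0.0007
grip_force: 0.0
```

>>> jog_arm(
  motion=[
    [0.004,0,0,0,0,0,-1],
    [0.004,0,0,0,0,0,-1],
    [0.004,0,0,0,0,0,-1],
  ],
)

```text
time_s: 4.7
ee_pos: [0.5415, 0.1027, 0.0385]
eef_rot: [3.14, 0.001, 1.625]
force: [0.5, -6.9, 4.8]
grip_width: 0.0006
grip_force: 3.8
```

>>> jog_arm(
  motion=[
    [0.002,0,0,0,0,0,-1],
  ],
)

```text
time_s: 4.8
ee_pos: [0.5414, 0.1048, 0.0385]
eef_rot: [3.14, 0.001, 1.625]
force: [0.2, -7.1, 5.3]
grip_width: 0.001
grip_force: 3.8
```

>>> jog_arm(
  motion=[
    [0.002,0,0,0,0,0,-1],
  ],
)

```text
time_s: 4.9
ee_pos: [0.5413, 0.1067, 0.0385]
eef_rot: [3.14, 0.001, 1.625]
force: [0.2, -7.2, 6.1]
grip_width: 0.0005
grip_force: 3.7
```

>>> jog_arm(
  motion=[
    [0.002,0,0,0,0,0,-1],
  ],
)

```text
time_s: 5.0
ee_pos: [0.5412, 0.1086, 0.0385]
eef_rot: [3.14, 0.001, 1.625]
force: [-0.4, -7.9, 4.9]
grip_width: 0.0005
grip_force: 3.9
```

>>> jog_arm(
  motion=[
    [0.001,0,0,0,0,0,-1],
  ],
)

```text
time_s: 5.1
ee_pos: [0.5411, 0.1097, 0.0385]
eef_rot: [3.14, 0.001, 1.625]
force: [1.0, -7.1, 4.1]
grip_width: 0.0003
grip_force: 3.7
```

>>> jog_arm(
  motion=[
    [0.001,0,0,0,0,0,-1],
  ],
)

```text
time_s: 5.2
ee_pos: [0.5411, 0.1106, 0.0385]
eef_rot: [3.14, 0.001, 1.625]
force: [0.7, -7.6, 5.0]
grip_width: 0.0007
grip_force: 3.8
```

>>> jog_arm(
  motion=[
    [0.001,0,0,0,0,0,-1],
  ],
)

```text
time_s: 5.3
ee_pos: [0.541, 0.1116, 0.0385]
eef_rot: [3.14, 0.001, 1.625]
force: [-0.1, -7.4, 4.7]
grip_width: 0.0005
grip_force: 3.8
```

>>> jog_arm(
  motion=[
    [0.001,0,0,0,0,0,-1],
  ],
)

```text
time_s: 5.4
ee_pos: [0.5409, 0.1126, 0.0385]
eef_rot: [3.14, 0.001, 1.625]
force: [0.5, -5.9, 5.6]
grip_width: 0.0004
grip_force: 3.8
```

>>> jog_arm(
  motion=[
    [0.001,0,0,0,0,0,-1],
  ],
)

```text
time_s: 5.5
ee_pos: [0.5409, 0.1136, 0.0385]
eef_rot: [3.14, 0.001, 1.625]
force: [-0.4, -7.1, 4.8]
grip_width: 0.0005
grip_force: 3.7
```

>>> jog_arm(
  motion=[
    [0.001,0,0,0,0,0,-1],
  ],
)

```text
time_s: 5.6
ee_pos: [0.5409, 0.1146, 0.0384]
eef_rot: [3.14, 0.001, 1.625]
force: [-0.1, -7.1, 5.4]
grip_width: 0.0002
grip_force: 3.5
```

>>> jog_arm(
  motion=[
    [0.001,0,0,0,0,0,-1],
  ],
)

```text
time_s: 5.7
ee_pos: [0.5408, 0.1156, 0.0385]
eef_rot: [3.14, 0.001, 1.625]
force: [-0.4, -6.7, 5.9]
grip_width: 0.0006
grip_force: 3.6
```

>>> jog_arm(
  motion=[
    [0.001,0,0,0,0,0,-1],
  ],
)

```text
time_s: 5.8
ee_pos: [0.5408, 0.1166, 0.0385]
eef_rot: [3.14, 0.001, 1.625]
force: [0.3, -6.9, 4.5]
grip_width: 0.0004
grip_force: 3.6
```

>>> jog_arm(
  motion=[
    [0.001,0,0,0,0,0,-1],
  ],
)

```text
time_s: 5.9
ee_pos: [0.5407, 0.1176, 0.0385]
eef_rot: [3.14, 0.001, 1.625]
force: [0.6, -7.2, 5.2]
grip_width: 0.0003
grip_force: 3.5
```

>>> jog_arm(
  motion=[
    [0.001,0,0,0,0,0,-1],
  ],
)

```text
time_s: 6.0
ee_pos: [0.5407, 0.1186, 0.0385]
eef_rot: [3.14, 0.001, 1.625]
force: [0.4, -6.7, 6.0]
grip_width: 0.0005
grip_force: 3.6
```

>>> jog_arm(
  motion=[
    [0.001,0,0,0,0,0,-1],
  ],
)

```text
time_s: 6.1
ee_pos: [0.5406, 0.1196, 0.0385]
eef_rot: [3.14, 0.001, 1.625]
force: [0.6, -7.6, 5.7]
grip_width: 0.0003
grip_force: 3.6
```

>>> jog_arm(
  motion=[
    [0.001,0,0,0,0,0,-1],
  ],
)

```text
time_s: 6.2
ee_pos: [0.5406, 0.1206, 0.0385]
eef_rot: [3.14, 0.001, 1.625]
force: [-0.2, -7.3, 4.6]
grip_width: 0.0008
grip_force: 3.5
```

>>> jog_arm(
  motion=[
    [0.001,0,0,0,0,0,-1],
  ],
)

```text
time_s: 6.3
ee_pos: [0.5405, 0.1216, 0.0385]
eef_rot: [3.14, 0.001, 1.625]
force: [0.2, -6.5, 5.2]
grip_width: 0.0007
grip_force: 3.6
```

>>> jog_arm(
  motion=[
    [0.001,0,0,0,0,0,-1],
  ],
)

```text
time_s: 6.4
ee_pos: [0.5405, 0.1226, 0.0385]
eef_rot: [3.14, 0.001, 1.625]
force: [0.1, -6.8, 5.0]
grip_width: 0.0002
grip_force: 3.5
```

>>> jog_arm(
  motion=[
    [0.001,0,0,0,0,0,-1],
  ],
)

```text
time_s: 6.5
ee_pos: [0.5404, 0.1229, 0.0385]
eef_rot: [3.14, 0.002, 1.625]
force: [-0.3, -19.7, 8.1]
grip_width: 0.0004
grip_force: 9.4
```

>>> jog_arm(
  motion=[
    [0.001,0,0,0,0,0,-1],
  ],
)

```text
time_s: 6.6
ee_pos: [0.5403, 0.123, 0.0385]
eef_rot: [3.141, 0.004, 1.625]
force: [-0.8, -25.7, 9.2]
grip_width: 0.0004
grip_force: 13.0
```

>>> jog_arm(
  motion=[
    [0.001,0,0,0,0,0,-1],
  ],
)

```text
time_s: 6.7
ee_pos: [0.5402, 0.123, 0.0385]
eef_rot: [3.141, 0.005, 1.625]
force: [-1.8, -33.4, 11.1]
grip_width: 0.0005
grip_force: 16.7
```

```bash
python3 - <<'E'
from h import *
a=ctrl.camera("scene")[:,:,::-1]; b=ctrl.camera("top")[:,:,::-1]
f=lambda i,x0,y0,x1,y1:cv2.resize(i[y0:y1,x0:x1],None,fx=6,fy=6,interpolation=cv2.INTER_CUBIC)
cv2.imwrite("pics/v3.png",np.hstack([f(a,210,165,310,245)]+[f(b,165,180,195,260)]))
E
```

```text
(no output)
```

View pics/v3.png

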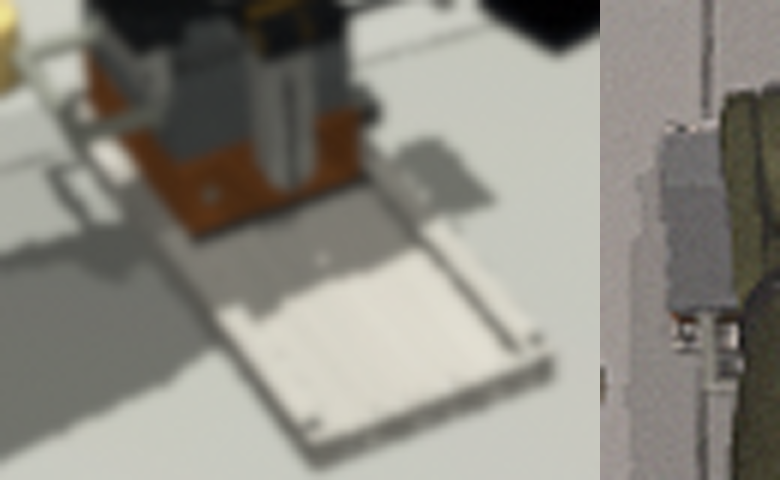

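The carrier is hard against something at TCP y=0.123, with 33 N on the tool, which is more than the click needs. That makes it the end stop. I'll back off, raise the arm and measure where the carrier settled.

>>> jog_arm(
  motion=[
    [-0.005,0,0,0,0,0,-1],
    [-0.03,0,0,0,0,0,-1],
    [-0.01,0,-0.045,0,0,0,-1],
    [0,0,-0.05,0,0,0,-1],
    [0,0,-0.05,0,0,0,-1],
  ],
)

```text
time_s: 7.3
ee_pos: [0.5417, 0.081, 0.1846]
eef_rot: [-3.141, -0.0, 1.624]
force: [1.2, -0.4, -0.9]
grip_width: 0.0006
grip_force: 0.0
```

>>> jog_arm(
  motion=[
    [-0.05,0,0,0,0,0,-1],
    [-0.05,0,0,0,0,0,-1],
    [-0.05,0,0,0,0,0,-1],
    [-0.05,0,0,0,0,0,-1],
  ],
)

```text
time_s: 7.7
ee_pos: [0.5528, -0.1201, 0.1831]
eef_rot: [3.141, -0.0, 1.625]
force: [0.1, 0.4, -0.4]
grip_width: 0.0004
grip_force: 0.0
```

```bash
python3 - <<'E'
from h import *
crop("top",(165,185,275,255),7,"t4.png")
E
```

```text
(no output)
```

View pics/t4.png

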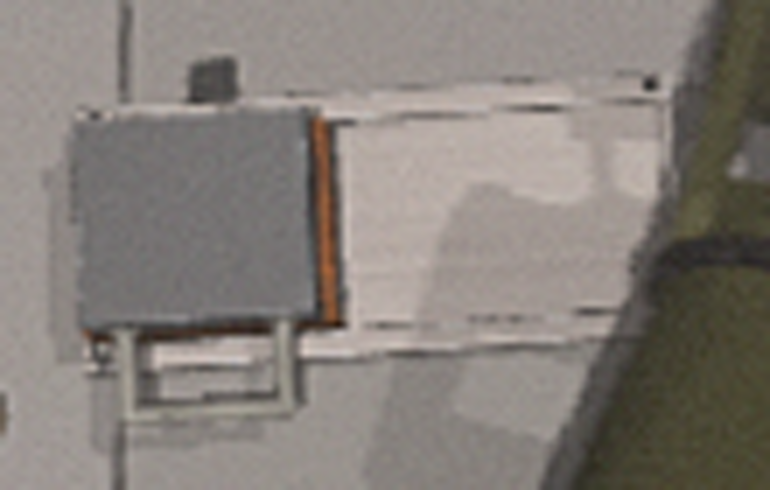

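The cover is now at (73–318, 107–327), with its handle bar at (128,412)–(295,403), against the left end. Next I'll measure its rail coordinate.

```bash
python3 - <<'E'
from h import *
def px(a): return (np.array(a,float)+.5)/7-.5+[165,185]
c=np.array([.5386,.1102]);y=.0536
def rail(p): d=p[:,:2]-c; return np.c_[d[:,0]*np.cos(y)+d[:,1]*np.sin(y),-d[:,0]*np.sin(y)+d[:,1]*np.cos(y)].round(4)
P=lambda a,z:ray("top",px(a),z)
for n,cv in(("old",[(345,98),(578,90),(590,298),(357,308)]),("new",[(73,115),(310,107),(318,318),(80,327)])):
    w=P(cv,.094); print(n,w.mean(0).round(4),rail(w).mean(0),rail(w).tolist())
h=P([(128,412),(295,403)],.08); print("handle",h.round(4),rail(h))
print("face",rail(P([(330,118),(345,323)],.058)), "world",P([(330,118),(345,323)],.058))
print("faceold",rail(P([(593,98),(605,305)],.058)))
print("holes",rail(P([(95,118),(650,83),(668,323),(100,357)],.022)))
E
```

```text
old [0.5425 0.0625 0.094 ] [ 0.00135 -0.04785] [[0.0538, 0.0084], [0.0504, -0.1041], [-0.0507, -0.1037], [-0.0481, 0.008]]
new [0.5353 0.1932 0.094 ] [0.0011 0.0831] [[0.0541, 0.1395], [0.0505, 0.0254], [-0.0517, 0.0269], [-0.0485, 0.1406]]
handle [[0.4426 0.2268 0.08  ]
 [0.4459 0.1467 0.08  ]] [[-0.0896  0.1216]
 [-0.0906  0.0414]]
face [[ 0.0498  0.0194]
 [-0.0517  0.0174]] world [[0.58730644 0.13223652 0.058     ]
 [0.48608648 0.12476542 0.058     ]]
faceold [[ 0.0513 -0.1103]
 [-0.0512 -0.1099]]
holes [[ 0.0628  0.1401]
 [ 0.0623 -0.1386]
 [-0.059  -0.1399]
 [-0.0572  0.1429]]
```

>>> jog_arm(
  motion=[
    [0.05,0,0,0,0,0,-1],
    [0.05,0,0,0,0,0,-1],
    [0.05,0,0,0,0,0,-1],
    [0.049,0,0,0,0,0,-1],
    [0,0,0.045,0,0,0,-1],
  ],
)

```text
time_s: 8.25
ee_pos: [0.5443, 0.0856, 0.1422]
eef_rot: [3.131, -0.001, 1.63]
force: [0.8, -0.6, 0.4]
grip_width: 0.0001
grip_force: 0.0
```

>>> jog_arm(
  motion=[
    [0,0,0.05,0,0,0,-1],
    [0,0,0.05,0,0,0,-1],
    [0.01,0,0,0,0,0,-1],
    [0.01,0,0,0,0,0,-1],
    [0.01,0,0,0,0,0,-1],
  ],
)

```text
time_s: 8.75
ee_pos: [0.5421, 0.1115, 0.0405]
eef_rot: [3.137, -0.001, 1.625]
force: [-0.2, 0.2, -0.0]
grip_width: 0.0007
grip_force: 0.0
```

>>> jog_arm(
  motion=[
    [0.004,0,0,0,0,0,-1],
    [0,0,0,0,0,0,-1],
  ],
)

```text
time_s: 8.95
ee_pos: [0.5411, 0.1151, 0.0392]
eef_rot: [3.139, -0.0, 1.626]
force: [0.3, -0.4, -0.1]
grip_width: 0.0005
grip_force: 0.0
```

>>> jog_arm(
  motion=[
    [0.003,0,0,0,0,0,-1],
    [0,0,0,0,0,0,-1],
  ],
)

```text
time_s: 9.15
ee_pos: [0.5404, 0.1172, 0.0379]
eef_rot: [3.141, -0.0, 1.625]
force: [-0.1, 0.4, 0.0]
grip_width: 0.0001
grip_force: 0.0
```

>>> jog_arm(
  motion=[
    [0.001,0,0,0,0,0,-1],
  ],
)

```text
time_s: 9.25
ee_pos: [0.5403, 0.1179, 0.0376]
eef_rot: [3.141, 0.0, 1.624]
force: [-0.9, 0.1, -0.1]
grip_width: 0.0006
grip_force: 0.0
```

>>> jog_arm(
  motion=[
    [0.0005,0,0,0,0,0,-1],
  ],
)

```text
time_s: 9.35
ee_pos: [0.5402, 0.1185, 0.0375]
eef_rot: [-3.142, 0.0, 1.625]
force: [0.3, 0.3, -0.3]
grip_width: 0.0006
grip_force: 0.0
```

>>> jog_arm(
  motion=[
    [0.0005,0,0,0,0,0,-1],
  ],
)

```text
time_s: 9.45
ee_pos: [0.5401, 0.119, 0.0374]
eef_rot: [-3.141, 0.0, 1.625]
force: [-0.4, 0.1, 0.1]
grip_width: 0.0002
grip_force: 0.0
```

>>> jog_arm(
  motion=[
    [0.0005,0,0,0,0,0,-1],
  ],
)

```text
time_s: 9.55
ee_pos: [0.5401, 0.1196, 0.0374]
eef_rot: [-3.142, -0.0, 1.625]
force: [0.2, 0.4, -1.3]
grip_width: 0.0004
grip_force: 0.0
```

>>> jog_arm(
  motion=[
    [0.0005,0,0,0,0,0,-1],
  ],
)

```text
time_s: 9.65
ee_pos: [0.5401, 0.1201, 0.0374]
eef_rot: [-3.142, 0.0, 1.625]
force: [-0.1, -0.4, 0.1]
grip_width: 0.0003
grip_force: 0.0
```

>>> jog_arm(
  motion=[
    [0.0005,0,0,0,0,0,-1],
  ],
)

```text
time_s: 9.75
ee_pos: [0.54, 0.1206, 0.0374]
eef_rot: [-3.141, 0.0, 1.625]
force: [0.5, -0.4, 0.3]
grip_width: 0.0004
grip_force: 0.0
```

>>> jog_arm(
  motion=[
    [0.0005,0,0,0,0,0,-1],
  ],
)

```text
time_s: 9.85
ee_pos: [0.54, 0.1212, 0.0374]
eef_rot: [-3.142, -0.0, 1.625]
force: [0.5, 1.0, -0.7]
grip_width: 0.0004
grip_force: 0.0
```

>>> jog_arm(
  motion=[
    [0.0005,0,0,0,0,0,-1],
  ],
)

```text
time_s: 9.95
ee_pos: [0.54, 0.1217, 0.0374]
eef_rot: [3.142, -0.0, 1.625]
force: [-0.1, 0.6, -0.8]
grip_width: 0.0004
grip_force: 0.0
```

>>> jog_arm(
  motion=[
    [0.0005,0,0,0,0,0,-1],
  ],
)

```text
time_s: 10.05
ee_pos: [0.54, 0.1222, 0.0374]
eef_rot: [-3.142, 0.0, 1.625]
force: [0.7, 0.3, 0.2]
grip_width: 0.0004
grip_force: 0.0
```

>>> jog_arm(
  motion=[
    [0.0005,0,0,0,0,0,-1],
  ],
)

```text
time_s: 10.15
ee_pos: [0.54, 0.1227, 0.0374]
eef_rot: [-3.142, -0.0, 1.625]
force: [0.7, -0.3, 0.9]
grip_width: 0.0004
grip_force: 0.0
```

>>> jog_arm(
  motion=[
    [0.0005,0,0,0,0,0,-1],
  ],
)

```text
time_s: 10.25
ee_pos: [0.54, 0.1228, 0.0375]
eef_rot: [-3.142, 0.001, 1.625]
force: [-0.3, -6.9, 0.9]
grip_width: 0.0006
grip_force: 3.1
```

>>> jog_arm(
  motion=[
    [0.0005,0,0,0,0,0,-1],
  ],
)

```text
time_s: 10.35
ee_pos: [0.5399, 0.1228, 0.0374]
eef_rot: [-3.141, 0.001, 1.625]
force: [0.4, -10.0, 2.6]
grip_width: 0.0004
grip_force: 5.0
```

The carrier stays at the left stop and doesn't spring back. It is within 2 mm or so of its station, and I'll tug on it through the handle to check the detent. Now to the handle.

>>> jog_arm(
  motion=[
    [-0.012,0,0,0,0,0,-1],
    [0,0,-0.04,0,0,0,-1],
    [0,0,-0.04,0,0,0,-1],
    [0,0,-0.03,0,0,0,-1],
    [0.027,-0.032,0,0,0,0,-0.3],
  ],
)

```text
time_s: 10.85
ee_pos: [0.5104, 0.1354, 0.1515]
eef_rot: [3.134, -0.001, 1.622]
force: [0.8, 1.2, -0.4]
grip_width: 0.0053
grip_force: 0.0
```

>>> jog_arm(
  motion=[
    [0.027,-0.032,0,0,0,0,-0.3],
    [0.025,-0.03,0,0,0,0,-0.3],
    [0,0,0,0,0,0,-0.3],
    [0,0,0,0,0,0,-0.3],
  ],
)

```text
time_s: 11.25
ee_pos: [0.4425, 0.1855, 0.1478]
eef_rot: [3.141, -0.0, 1.626]
force: [-0.4, 0.1, 0.8]
grip_width: 0.0323
grip_force: 0.0
```

```bash
python3 - <<'E'
from h import *
print(proj("scene",[[.444,.185,.08],[.444,.185,.0]]))
crop("scene",(190,120,310,220),6,"s5.png")
E
```

```text
[[218.57988018 181.0852285 ]
 [220.86853554 201.5177933 ]]
```

View pics/s5.png

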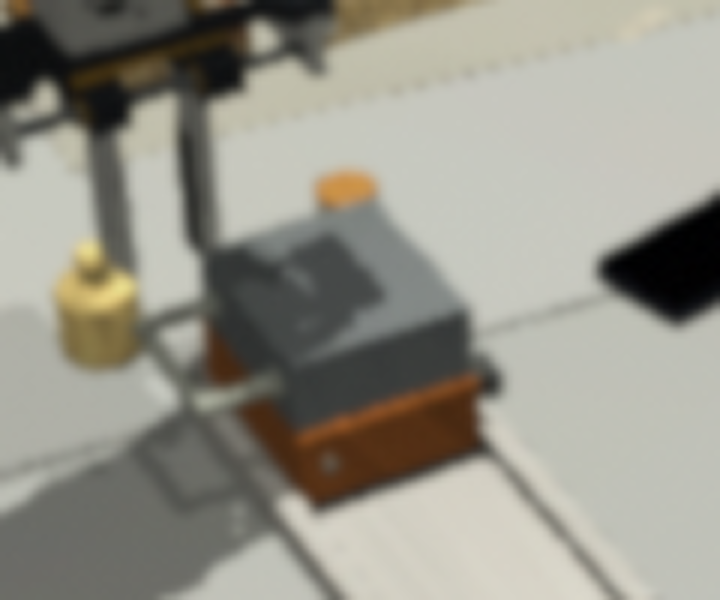

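The bar's midpoint is at crop (172,367), which is pixel (218.6,181). That matches the prediction, and the fingers straddle the bar line. Descend and pinch.

>>> jog_arm(
  motion=[
    [0,0.0015,0.03,0,0,0,-0.3],
    [0,0,0.03,0,0,0,-0.3],
    [0,0,0.02,0,0,0,-0.3],
    [0,0,0.007,0,0,0,-0.3],
    [0,0,0,0,0,0,-0.3],
  ],
)

```text
time_s: 11.8
ee_pos: [0.4442, 0.1849, 0.0599]
eef_rot: [-3.14, 0.0, 1.624]
force: [-0.6, 0.2, -0.5]
grip_width: 0.0328
grip_force: 0.0
```

>>> jog_arm(
  motion=[
    [0,0,0,0,0,0,-1],
    [0,0,0,0,0,0,-1],
    [0,0,0,0,0,0,-1],
    [0,0,0,0,0,0,-1],
  ],
  squeeze=20,
)

```text
time_s: 12.2
ee_pos: [0.4435, 0.1856, 0.061]
eef_rot: [-3.141, -0.0, 1.625]
force: [-6.4, -1.5, 5.6]
grip_width: 0.0089
grip_force: 20.0
```

>>> jog_arm(
  motion=[
    [-0.001,0,0,0,0,0,-1],
    [0,0,0,0,0,0,-1],
  ],
)

```text
time_s: 12.4
ee_pos: [0.4437, 0.1849, 0.0611]
eef_rot: [-3.141, -0.001, 1.625]
force: [-4.2, 2.6, 3.9]
grip_width: 0.0093
grip_force: 20.0
```

>>> jog_arm(
  motion=[
    [-0.001,0,0,0,0,0,-1],
    [0,0,0,0,0,0,-1],
  ],
)

```text
time_s: 12.6
ee_pos: [0.4436, 0.1841, 0.0611]
eef_rot: [-3.141, -0.001, 1.625]
force: [-6.8, 4.5, 6.3]
grip_width: 0.0094
grip_force: 20.0
```

>>> jog_arm(
  motion=[
    [-0.001,0,0,0,0,0,-1],
    [0,0,0,0,0,0,-1],
  ],
)

```text
time_s: 12.8
ee_pos: [0.4434, 0.1833, 0.061]
eef_rot: [-3.141, -0.001, 1.625]
force: [-9.2, 6.0, 7.0]
grip_width: 0.0094
grip_force: 20.0
```

>>> jog_arm(
  motion=[
    [0.003,-0.0008,-0.001,0,0,0,-1],
    [0,0,0,0,0,0,-1],
  ],
  squeeze=12,
)

```text
time_s: 13.0
ee_pos: [0.443, 0.1857, 0.0618]
eef_rot: [3.141, -0.0, 1.625]
force: [-2.6, 1.6, 0.6]
grip_width: 0.0094
grip_force: 12.0
```

>>> jog_arm(
  motion=[
    [0,0.0029,-0.0141,0,0,0,-1],
    [0,0.0043,-0.0137,0,0,0,-1],
    [0,0.0056,-0.0132,0,0,0,-1],
  ],
)

```text
time_s: 13.3
ee_pos: [0.4555, 0.1861, 0.1029]
eef_rot: [-3.14, 0.0, 1.625]
force: [-0.7, 0.3, -2.3]
grip_width: 0.0097
grip_force: 12.0
```

Tracking well; continue the arc.

>>> jog_arm(
  motion=[
    [0,0.0069,-0.0126,0,0,0,-1],
    [0,0.0082,-0.0118,0,0,0,-1],
    [0,0.0093,-0.0109,0,0,0,-1],
    [0,0.0103,-0.01,0,0,0,-1],
  ],
)

```text
time_s: 13.7
ee_pos: [0.49, 0.1881, 0.1487]
eef_rot: [-3.14, 0.0, 1.625]
force: [-8.3, -0.5, 6.2]
grip_width: 0.0093
grip_force: 12.0
```

>>> jog_arm(
  motion=[
    [0,0.0113,-0.0089,0,0,0,-1],
    [0,0.0121,-0.0077,0,0,0,-1],
    [0,0.0128,-0.0065,0,0,0,-1],
    [0,0.0134,-0.0052,0,0,0,-1],
  ],
)

```text
time_s: 14.1
ee_pos: [0.5406, 0.1907, 0.177]
eef_rot: [3.141, -0.0, 1.625]
force: [-2.2, -2.3, 0.9]
grip_width: 0.0096
grip_force: 12.0
```

>>> jog_arm(
  motion=[
    [0,0.0139,-0.0038,0,0,0,-1],
    [0,0.0142,-0.0024,0,0,0,-1],
    [0,0.0143,-0.001,0,0,0,-1],
    [0,0.0144,0.0005,0,0,0,-1],
  ],
)

```text
time_s: 14.5
ee_pos: [0.5975, 0.1937, 0.1832]
eef_rot: [3.141, 0.0, 1.625]
force: [-1.1, -0.3, 0.6]
grip_width: 0.0095
grip_force: 12.0
```

>>> jog_arm(
  motion=[
    [0,0.0142,0.0019,0,0,0,-1],
    [0,0.014,0.0033,0,0,0,-1],
    [0,0.0136,0.0047,0,0,0,-1],
    [0,0.011,0.005,0,0,0,-1],
    [0,0,0,0,0,0,-1],
  ],
)

```text
time_s: 15.0
ee_pos: [0.6506, 0.1965, 0.1674]
eef_rot: [3.141, 0.0, 1.624]
force: [1.6, -1.3, 1.1]
grip_width: 0.0093
grip_force: 12.0
```

>>> jog_arm(
  motion=[
    [0,0,0,0,0,0,-0.3],
    [0,0,0,0,0,0,-0.3],
    [0,0,-0.04,0,0,0,-0.3],
    [0,0,-0.04,0,0,0,-0.3],
  ],
)

```text
time_s: 15.4
ee_pos: [0.6486, 0.1966, 0.2484]
eef_rot: [-3.139, 0.0, 1.625]
force: [-0.1, -0.2, 0.3]
grip_width: 0.0323
grip_force: 0.0
```

>>> jog_arm(
  motion=[
    [0,-0.041,0,0,0,0,-0.2],
    [0,-0.041,0,0,0,0,-0.2],
    [0,-0.04,0,0,0,0,-0.2],
    [0,0,0,0,0,0.15,-0.2],
    [0,0,0,0,0,0.15,-0.2],
  ],
)

```text
time_s: 15.9
ee_pos: [0.5264, 0.1902, 0.2488]
eef_rot: [3.141, -0.001, 1.32]
force: [-1.0, 0.5, 0.8]
grip_width: 0.0374
grip_force: 0.0
```

>>> jog_arm(
  motion=[
    [0,0,0,0,0,0.15,-0.2],
    [0,0,0,0,0,0.15,-0.2],
    [0,0,0,0,0,0.15,-0.2],
    [0,0,0,0,0,0.15,-0.2],
  ],
)

```text
time_s: 16.3
ee_pos: [0.5272, 0.1901, 0.2482]
eef_rot: [3.142, -0.0, 0.719]
force: [0.5, 0.3, 0.7]
grip_width: 0.0371
grip_force: 0.0
```

>>> jog_arm(
  motion=[
    [0,0,0,0,0,0.15,-0.2],
    [0,0,0,0,0,0.15,-0.2],
    [0,0,0,0,0,0.15,-0.2],
    [0,0,0,0,0,0.15,-0.2],
    [0,0,0,0,0,0.071,-0.2],
  ],
)

```text
time_s: 16.8
ee_pos: [0.5272, 0.1901, 0.2482]
eef_rot: [-3.141, -0.0, 0.048]
force: [0.6, 0.1, 0.1]
grip_width: 0.0376
grip_force: 0.0
```

```bash
python3 - <<'E'
from h import *
print(ctrl.get_obs()["ee_pos"],ctrl.get_obs()["eef_rot"],proj("scene",[[.529,.19,.093],[.529,.19,.058]]))
crop("scene",(200,120,320,220),6,"s6.png")
E
```

```text
[0.52717544 0.19007697 0.2481783 ] [-3.14148809e+00 -2.06524728e-04  4.82086686e-02] [[243.77267126 169.23739347]
 [244.42825502 178.37642271]]
```

View pics/s6.png

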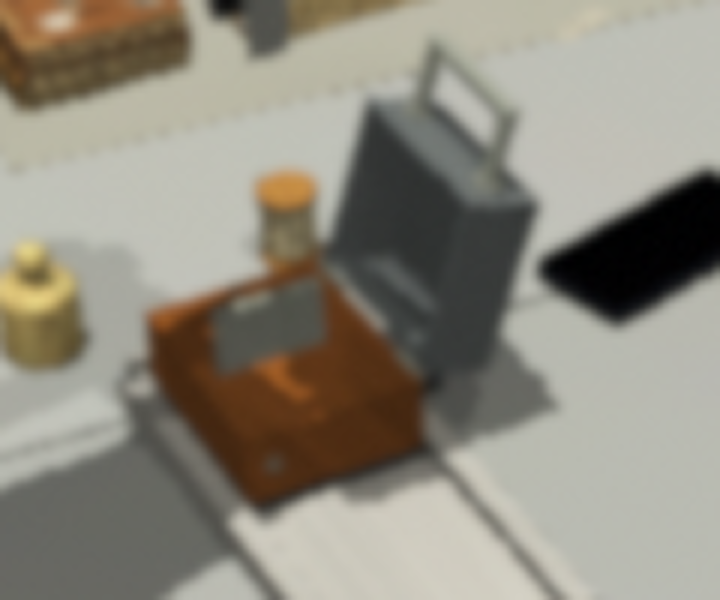

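The cover stands fully open. The plate's top edge runs (212,308)–(325,275), and its foot at the block runs (218,375)–(325,335).

```bash
python3 - <<'E'
from h import *
q=lambda a:(np.array(a)+.5)/6-.5+[200,120]
print(ray("scene",q([(212,308),(325,275),(268.5,291.5)]),.093).round(4)); print(ray("scene",q([(218,375),(325,335),(271.5,355)]),.058).round(4))
E
```

```text
[[0.5015 0.1941 0.093 ]
 [0.5642 0.1946 0.093 ]
 [0.5327 0.1944 0.093 ]]
[[0.4983 0.1843 0.058 ]
 [0.5609 0.1911 0.058 ]
 [0.5294 0.1877 0.058 ]]
```

>>> jog_arm(
  motion=[
    [0.0025,0,0.045,0,0,-0.004,-0.2],
    [0,0,0.045,0,0,0,-0.2],
    [0,0,0.045,0,0,0,-0.2],
    [0,0,0.03,0,0,0,-0.2],
    [0,0,0.019,0,0,0,-0.2],
  ],
)

```text
time_s: 17.35
ee_pos: [0.5288, 0.1899, 0.0615]
eef_rot: [3.141, 0.003, 0.06]
force: [0.8, -0.1, 0.5]
grip_width: 0.0374
grip_force: 0.0
```

>>> jog_arm(
  motion=[
    [0,0,0,0,0,0,-0.2],
    [0,0,0,0,0,0,-0.5],
    [0,0,0,0,0,0,-0.7],
    [0,0,0,0,0,0,-0.75],
  ],
  squeeze=5,
)

```text
time_s: 17.75
ee_pos: [0.5307, 0.1904, 0.0652]
eef_rot: [-3.141, -0.002, 0.058]
force: [0.7, 0.3, -0.4]
grip_width: 0.017
grip_force: 0.0
```

>>> jog_arm(
  motion=[
    [0,0,0,0,0,0,-1],
    [0,0,0,0,0,0,-1],
  ],
)

```text
time_s: 17.95
ee_pos: [0.5306, 0.1907, 0.0647]
eef_rot: [-3.141, -0.001, 0.058]
force: [-2.2, 3.6, 5.2]
grip_width: 0.0082
grip_force: 5.0
```

>>> jog_arm(
  motion=[
    [0,-0.0008,0,0,0,0,-1],
    [0,0,0,0,0,0,-1],
  ],
  squeeze=25,
)

```text
time_s: 18.15
ee_pos: [0.5306, 0.1908, 0.0646]
eef_rot: [3.141, -0.001, 0.058]
force: [-1.3, -1.7, 8.2]
grip_width: 0.0078
grip_force: 25.0
```

>>> jog_arm(
  motion=[
    [0,0,-0.005,0,0,0,-1],
    [0,0,-0.005,0,0,0,-1],
  ],
)

```text
time_s: 18.35
ee_pos: [0.5299, 0.1908, 0.0739]
eef_rot: [3.141, 0.001, 0.058]
force: [0.7, -0.1, -1.2]
grip_width: 0.0077
grip_force: 25.0
```

>>> jog_arm(
  motion=[
    [0,0,-0.01,0,0,0,-1],
    [0,0,-0.015,0,0,0,-1],
    [0,0,-0.025,0,0,0,-1],
    [0,0,-0.025,0,0,0,-1],
    [0,0,-0.006,0,0,0,-1],
  ],
)

```text
time_s: 18.85
ee_pos: [0.5312, 0.1913, 0.158]
eef_rot: [-3.141, -0.004, 0.058]
force: [-0.1, 0.3, -1.6]
grip_width: 0.0077
grip_force: 25.0
```

>>> jog_arm(
  motion=[
    [-0.001,0.012,0,0,0,0,-1],
    [-0.0025,0.025,0,0,0,0,-1],
    [-0.0035,0.035,0,0,0,0,-1],
    [-0.0035,0.035,0,0,0,0,-1],
    [-0.0035,0.035,0,0,0,0,-1],
  ],
)

```text
time_s: 19.35
ee_pos: [0.5233, 0.0464, 0.1533]
eef_rot: [3.142, 0.002, 0.058]
force: [-0.2, 0.3, -0.2]
grip_width: 0.0076
grip_force: 25.0
```

>>> jog_arm(
  motion=[
    [-0.0035,0.035,0,0,0,0,-1],
    [-0.0035,0.035,0,0,0,0,-1],
    [-0.0035,0.035,0,0,0,0,-1],
    [-0.0035,0.035,0,0,0,0,-1],
    [-0.0035,0.035,0,0,0,0,-1],
  ],
)

```text
time_s: 19.85
ee_pos: [0.5157, -0.1292, 0.1534]
eef_rot: [-3.141, 0.002, 0.058]
force: [-0.1, 0.9, -2.1]
grip_width: 0.0079
grip_force: 25.0
```

>>> jog_arm(
  motion=[
    [-0.0035,0.035,0,0,0,0,-1],
    [-0.0035,0.035,0,0,0,0,-1],
    [-0.0035,0.035,0,0,0,0,-1],
    [-0.0035,0.035,0,0,0,0,-1],
    [-0.001,0.015,0,0,0,0,-1],
  ],
)

```text
time_s: 20.35
ee_pos: [0.5094, -0.2856, 0.1531]
eef_rot: [-3.141, 0.002, 0.055]
force: [0.1, 0.9, -0.6]
grip_width: 0.0076
grip_force: 25.0
```

```bash
python3 - <<'E'
from h import *
a=crop("top",(165,180,275,255),5,"x.png"); b=ctrl.camera("scene")[:,:,::-1]
t=cv2.resize(a[180:250,165:265],(700,490),interpolation=cv2.INTER_CUBIC); cv2.imwrite("pics/t7.png",t)
print(ctrl.get_obs()["ee_pos"],ctrl.get_obs()["grip_width"])
E
```

```text
[ 0.50990232 -0.28437324  0.15338151] 0.008158202413995404
```

View pics/t7.png

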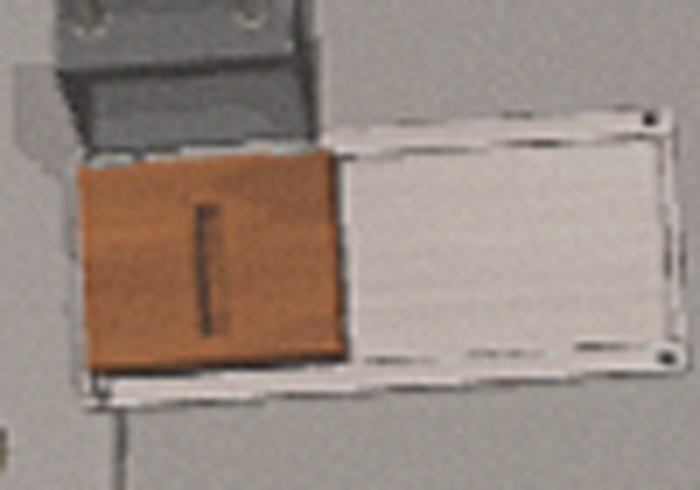

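The carrier is fully visible with its cover folded back. The block's corners are (80,165), (330,152), (345,358) and (90,370). I'll measure it against the rail, and the board's centre again.

```bash
python3 - <<'E'
from h import *
im=np.mean([ctrl.camera("top")[:,:,::-1].astype(float) for _ in range(6)],0).astype(np.uint8)
s=cv2.resize(im[180:260,160:280],None,fx=7,fy=7,interpolation=cv2.INTER_CUBIC)
m=cv2.inRange(cv2.cvtColor(s,cv2.COLOR_BGR2HSV),(4,90,40),(22,255,255)); k=max(cv2.findContours(m,0,2)[0],key=cv2.contourArea)
r=cv2.minAreaRect(k); q=lambda a:(np.array(a,float)+.5)/7-.5+[160,180]
B=ray("top",q(cv2.boxPoints(r)),.058); print(B.round(4).tolist(),B.mean(0).round(4),np.linalg.norm(np.diff(B,axis=0),axis=1).round(4))
v=lambda a:(np.array(a,float)+.5)/7-.5+[165,180]
H=ray("top",v([(650,119),(668,357)]),.022); E=ray("top",v([(672,110),(688,368)]),.022); L=ray("top",v([(83,406)]),.022)
u=np.array([-.0536,.9986])
for n,p in(("car",B),("holes",H),("R",E),("L",L)): print(n,(p[:,:2]@u).round(4),(p[:,:2]@u).mean().round(4))
c2=cv2.cvtColor(ctrl.camera("top")[:,:,::-1],cv2.COLOR_BGR2HSV)
E
```

```text
[[0.5828, 0.2581, 0.058], [0.5893, 0.131, 0.058], [0.4858, 0.1245, 0.058], [0.4795, 0.2507, 0.058]] [0.5344 0.1911 0.058 ] [0.1273 0.1037 0.1263]
car [0.2265 0.0992 0.0983 0.2246] 0.1622
holes [-0.0574 -0.0587] -0.058
R [-0.0687 -0.0683] -0.0685
L [0.2328] 0.2328
```

```bash
python3 - <<'E'
from h import *
im=cv2.imread("pics/t4.png"); g=cv2.cvtColor(im,cv2.COLOR_BGR2GRAY)[50:100,170:260]; m=(g<105).astype(np.uint8)
k=max(cv2.findContours(m,0,2)[0],key=cv2.contourArea); print(cv2.boundingRect(k))
x,y,w,h=cv2.boundingRect(k); p=(np.array([[170+x+w/2,50+y+h/2],[170+x,50+y+h/2],[170+x+w,50+y+h/2]])+.5)/7-.5+[165,185]
u=np.array([-.0536,.9986])
for z in(.01,.022,.03): P=ray("top",p,z); print(z,P[0].round(4),(P[:,:2]@u).round(4))
E
```

```text
(16, 8, 53, 42)
0.01 [0.6147 0.1964 0.01  ] [0.1631 0.1765 0.1498]
0.022 [0.6129 0.1948 0.022 ] [0.1617 0.1749 0.1484]
0.03 [0.6117 0.1937 0.03  ] [0.1607 0.1739 0.1475]
```

The carrier's centre is within about 1 mm of the detent housing beside the rail, so it is in its station. Last move to over the board's centre.

>>> jog_arm(
  motion=[
    [0,0.012,0.003,0,0,0,-1],
    [0.001,0.012,0.004,0,0,0,-1],
    [0,0.009,0.003,0,0,0,-1],
    [0,0,0,0,0,0,-1],
    [0,0,0,0,0,0,-1],
  ],
)

```text
time_s: 21.3
ee_pos: [0.5137, -0.316, 0.1445]
eef_rot: [-3.141, 0.0, 0.057]
force: [1.4, 0.4, -0.7]
grip_width: 0.0076
grip_force: 25.0
```

>>> jog_arm(
  motion=[
    [0,0,0,0,0,0,-1],
    [0,0,0,0,0,0,-1],
    [0,0,0,0,0,0,-1],
    [0,0,0,0,0,0,-1],
    [0,0,0,0,0,0,-1],
  ],
)

```text
time_s: 21.8
ee_pos: [0.5139, -0.3157, 0.145]
eef_rot: [3.141, -0.0, 0.058]
force: [0.0, 0.7, -1.2]
grip_width: 0.0077
grip_force: 25.0
```

```bash
python3 - <<'E'
from h import *
cv2.imwrite("pics/s8.png",cv2.resize(ctrl.camera("scene")[100:400,180:480,::-1],(600,600),interpolation=cv2.INTER_CUBIC))
E
```

```text
(no output)
```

View pics/s8.png

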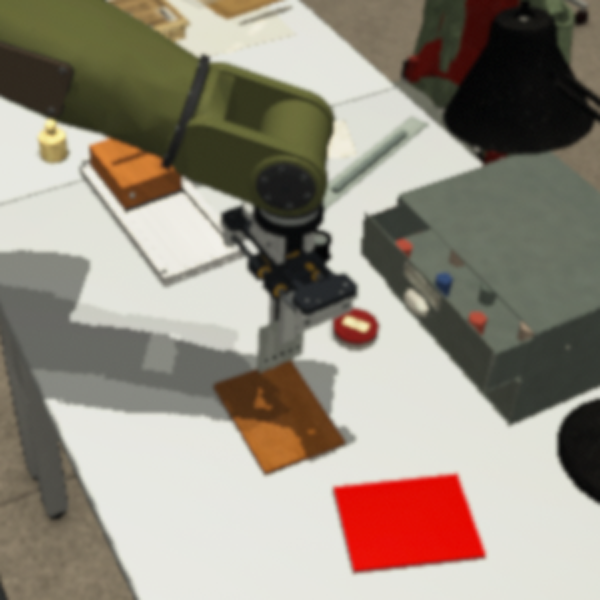

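The plate hangs upright with its hole row down at about (280,362). The board's corners are at (215,385), (290,360), (345,440) and (267,472), and the carrier and bystanders are undisturbed. One last numeric check before handing in.

```bash
python3 - <<'E'
from h import *
q=lambda a:(np.array(a,float)+.5)/2-.5+[180,100]
P=ray("scene",q([(215,385),(290,360),(345,440),(267,472)]),.01); print(P.round(3).tolist(),P.mean(0))
print("edge px expected",(proj("scene",[[.514,-.316,.1034]])-[180,100])*2)
h=cv2.cvtColor(ctrl.camera("top")[:,:,::-1],cv2.COLOR_BGR2HSV)
o=ctrl.get_obs();print(o["ee_pos"],o["grip_width"])
E
```

```text
[[0.463, -0.244, 0.01], [0.57, -0.249, 0.01], [0.567, -0.392, 0.01], [0.459, -0.392, 0.01]] [ 0.51486213 -0.31946928  0.01      ]
edge px expected [[278.88344721 359.94699709]]
[ 0.51390749 -0.31575741  0.14486362] 0.007993062790304695
```

```bash
python3 -c "
from station import ctrl
print(ctrl.hand_in())"
```

```text
the job is handed in; nothing more can be done
None
```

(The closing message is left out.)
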